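Slide the domed stake into the covered stake holder

TASK

Mount the round dome-headed stake in its holder on the bench: with the flat pry blade lever up the holder's hinged cover and swing it open, then lower the stake's foot into the well and slide it upright under the top plate, along the angled slot and round the corner, until it is fully home at the closed end. Finish with the cover shut again, the blade lying on the bench clear of the holder, and everything released. Leave the other things on the bench where they are, and do not let the stake fall over.

Things in the scene. Friction and masses are not known exactly. Their poses are not given: they have to be found in the camera images.
- holder: Stake holder fixed to the bench: dark wooden block with a steel channel, 90 (x) by 200 (y) by 51 mm high. Origin: centre of its underside, at bench height; z up; -x side roughly faces the robot. Channel floor 31 mm up. At the -y end a well under a cover; from y = -22 to 100 a top plate, underside 45, top 51 mm up, with an L-shaped slot 20 mm wide. Outer walls 7 to 8 mm thick.
- well (a point): Point on the channel floor in the well, in line with the slot's run: holder (16, -55, 31) mm; axes as the holder. With the cover open the well is open upward: inside x -38 to 38, y -92 to -22 mm. Its walls rise to 45 mm above the bench, but its front (-x) wall is only a sill, 36 mm high, x -45 to -38.
- corner (a point): Point on the channel floor below the slot's corner: holder (16, 54, 31) mm. The slot's first run goes from the well along +y at holder x = 16 mm (edges x 6 and 26, from y -22 to 64). Between channel floor and plate there are 14 mm for the foot.
- home (a point): Where the centre of the stake's foot rests when fully home, stem against the closed end: holder (-18, 54, 31) mm. The slot's second run goes from the corner towards -x at holder y = 54 mm (edges y 44 and 64) to the closed end at x = -24 mm.
- cover (a joint): Hinge of the well's cover, rad: 0 shut, growing as the front edge rises, stop at 1.9 (leaning back, away from the robot). A stiff friction hinge (0.06 N m): the cover stays where it is left; lifting it at the front edge takes about 1.2 N.
- cover_hinge (a point): Middle of the cover's hinge line, fixed: holder (42, -60.5, 47.5) mm; the hinge line runs along the holder's y.
- cover_edge (a point): Middle of the front edge of the cover, mid thickness, moving with it. The cover: plain aluminium plate, no handle, 92 mm from hinge to front edge, 77 wide, 5 thick, 80 g. Shut: this point is at holder (-50, -60.5, 47.5) mm, the cover's underside 45 mm above the bench, overhanging the sill by 5 mm: a pry gap 9 mm high (36 to 45 mm up), 70 wide, open to the well behind.
- stake: The stake to mount: steel, 95 mm tall, 180 to 290 g. Round foot 34 mm across, 8 high; stem 12 mm across; from 62 to 95 mm up a round head 28 mm across (straight-sided to 82 mm, then domed). Origin: centre of the foot's underside; z up the stem. Stands on the bench far left or far right; its place is exchanged at random with the flat stake's.
- pry: Flat pry blade lying on the bench: pale wooden handle 90 long, 20 wide, 24 mm high with a brass band; steel blade 75 long, 16 wide, 3 thick, level, at mid height of the handle. About 90 g. Origin: underside of the handle, 15 mm behind its front end; x along the blade. Handle x -75 to 15, blade tip x = 90 mm. Centre of mass near x = -13 mm.
- pry_tip (a point): Middle of the blade's tip, 90 mm ahead of and 12 mm above the pry blade's origin.
- flat_stake: Bystander: a steel stake with the same foot and stem but a square flat head 30 by 30 mm, from 62 to 84 mm up. Origin: centre of the foot's underside. Leave alone.
- hammer: Bystander: hammer 240 mm long lying on the right, its head ahead. Leave alone.
- cuff: Bystander: plain steel bracelet ring, 64 mm across, 18 mm high, lying in front on the left. Origin: centre of underside. Leave alone.
- die: Bystander: dark steel die block 50 by 50 by 20 mm behind the holder. Origin: centre of underside. Leave alone.
- jar: Bystander: amber glass jar with a dark lid, 52 mm across, 70 mm high, standing far left. Origin: centre of underside. Leave alone.
Mind the look-alikes: they are no part of the job. What is shaped like the stake but pink or yellow is not meant.

How it is judged:
By the outcome, as a careful person would: the job done as asked, in the order asked, and still so for the second after the job is handed in, with the robot touching nothing.
It also fails if it takes over 72 s, if anything falls off the work surface, if the arm or the gripper's body presses on something with over 40 N, if the wrist force passes 120 N, or if a joint passes its speed limit or range.

ROBOT

A 6-joint arm with a two-finger parallel gripper is mounted at the origin on the work surface. World frame = base frame: x ahead of the robot, y to its left, z up, the work surface at z = 0. Lengths are in m, angles in degrees, forces in N, time in s.
With the tool pointing down it reaches from about 0.3 to 0.75 m from the base axis. Payload 8.5 kg.
Tool frame: the origin (TCP) lies midway between the tips of the shut fingers; the grasp point (between the pads) lies 19 mm behind it; z points along the fingers, y is the line along which they close (so a half turn about z gives the same grasp; the last joint's range is limited). The gripper opens to 85 mm and grips with 20 to 120 N. Pads are 22 mm wide; open, the fingers measure 114 mm over their backs; the gripper's body (76 mm by 85 mm) begins 54 mm behind the grasp point. The pads swing forward as they close: fully open they stand 13 mm farther back than shut.
Start: joints at [52.294, 21.807, 74.336, -0, 83.858, -12.336], TCP at [0.236, 0.497, 0.231] pointing down, gripper open.
Joint ranges: [-178.18, 178.18], [-50.72, 133.34], [12.68, 142.11], [-81.47, 261.47], [9.98, 163.14], [-165.26, 165.26]. Speed limits (degrees/s): [136.94, 136.94, 180, 180, 180, 180].

INTERFACE

Orientations are given as a 3x3 rotation matrix whose columns are the frame's x, y, z axes.
In Python, from rig import env gives the robot as it stands. The module is installed in compiled form; this text tells all that it offers.
- The arm moves only by the tool jog_arm, never from a script. Its argument "targets" is a list of rows, each a list of 6 numbers: the shift along the tool's x, y, z in cm, then the turn, a rotation vector about the tool's x, y, z in degrees. A call has 1 to 8 rows; each row is the pose to reach, as a shift and turn from the pose commanded when the call began, along the tool's axes at that moment; what a row does not reach only later rows make up. A row lasts 1/12 s, in which the tool goes at most 41.7 mm and 7.16 degrees, less where a joint would pass 70% of its speed; a pose out of reach is approached as far as the arm can. A call with a gripper value outside its range is refused whole. "hand" is the opening, from 0 (shut) to 1 (fully open), set as the call begins (left out, the last holds). The fingers move at their own pace and stop on an object; "newtons" is the grip in N (left out, the last holds). Time passes only in rows, so rows that repeat a pose let the fingers close. It gives the time, the measured TCP pose, the force, the opening and the grip force at its end, in the units of the state.
- env.observe(): the state, without advancing time (a new reading comes with each control period).
- env.get_image(name): name is "scene" or "top" or "wrist"; returns a dict with "frame" (420x560x3 uint8, red, green, blue), "depth" (420x560 float32, m along the optical axis (not along the pixel's ray), 0 where there is no reading), "fovy" (degrees; the focal length in pixels is half the picture's height over the tangent of half this angle, whatever the lens; pixels are square), "cx", "cy" (the principal point, pixels), "cam_to_world" (4x4, takes a point from camera to world coordinates). Camera axes: x right, y down, z forward; pixel columns grow to the right and rows downward; lengths in m; the calibration is good to about 2 mm. The wrist camera is an equidistant fisheye: a pixel r from the principal point sees the ray r / f radians off the axis. A picture is of the moment at which its call begins.
- env.close_job(): hands the job in; it is judged then, once.
Trained networks look in the newest picture that a camera, given by its name, has taken for a name from the list of things; names that differ only in an ending like _2 or _b are one class to them, and where a whole thing is asked for, a point or a joint stands for the part that bears it (a point fixed in the world has none). Each returns a list of dicts, best first, with "score" (0 to 1); they miss things now and then, are a little off and sometimes report something else, mostly with a low value. They report only what shows in the picture. A call takes as long as a camera call. They do not tell look-alikes from the thing itself.
- env.regions_of(camera, target): "pixels" (420x560 bool, what is visible of it) and "point" ([row, column] in pixels, amid what is visible of it).
The state is a dict: "time_s": time; "q": joint angles; "qvel": joint speeds; "joint_efforts": joint torques, N m; "position": TCP position; "tool_rot": TCP orientation; "ft_force": force on the tool from outside, world axes, zero at the start; "wrist_torque": the same for the moment, N m; "grip_width": finger opening in m; "gripper_force": force on a finger pad.
Only numpy, scipy, OpenCV 4.12 (cv2) and the standard library are available. Lean on these libraries where they do the work, as an engineer would, in place of code of your own. Each camera call takes 0.05 s, during which the arm holds its last target. There are 200 camera calls.

## Working session

There is one attempt and no reset: what is moved stays moved. The work goes in short steps, Python scripts to look and compute and a tool call to move; the robot and the scene stay as the last step left them, time stands still between calls to the robot, and variables do not carry over. Pictures are saved under pics/ and viewed, at most 10 in all, crops included, and the job is handed in when it is done.

Besides the shell and the picture viewer there is one more tool, called after "Request:" as name(argument=value, ...) on one line, values as JSON. jog_arm: Moves the arm, as the interface text tells. Its arguments: {"type":"object","properties":{"targets":{"type":"array","items":{"type":"array","items":{"type":"number"}}},"hand":{"type":"number"},"newtons":{"type":"number"}},"required":["targets"]}

```bash
mkdir -p pics; cat > h.py <<'E'
import numpy as np, cv2
from rig import env
def shot(n): return env.get_image(n)
def save(im,fn,crop=None,scale=1):
    f=im["frame"][:,:,::-1]
    if crop: r0,r1,c0,c1=crop; f=f[r0:r1,c0:c1]
    cv2.imwrite("pics/"+fn,cv2.resize(f,None,fx=scale,fy=scale,interpolation=cv2.INTER_CUBIC))
def cloud(im):
    d=im["depth"];h,w=d.shape;f=h/2/np.tan(np.radians(im["fovy"])/2)
    v,u=np.mgrid[:h,:w];x=(u-im["cx"])/f;y=(v-im["cy"])/f
    P=np.stack([x*d,y*d,d,np.ones_like(d)],-1)@im["cam_to_world"].T
    P=P[...,:3];P[d==0]=np.nan;return P
E
python3 - <<'E'
from h import *
a=shot("top");save(a,"top.png",None,1.4)
b=shot("scene");save(b,"scene.png",None,1.4)
for n,i in(("top",a),("scene",b)):
    P=cloud(i);print(n,i["fovy"],i["cam_to_world"][:3,3].round(3))
    for t in["stake","flat_stake","holder","pry","cover","hammer","cuff","die","jar"]:
        for r in env.regions_of(n,t)[:3]:
            if r["score"]<.2: continue
            m=r["pixels"];q=P[m];print(t,round(r["score"],2),np.round(r["point"]),m.sum(),np.nanmedian(q,0).round(3),np.nanpercentile(q[:,2],98).round(3))
print(env.observe())
E
```

```text
top 57.165651441207984 [ 0.523 -0.032  1.015]
stake 0.79 [239. 406.] 264 [ 0.533 -0.315  0.027] 0.094
stake 0.75 [190. 378.] 204 [ 0.657 -0.251  0.078] 0.095
stake 0.68 [204. 356.] 191 [ 0.633 -0.188  0.083] 0.096
flat_stake 0.79 [258. 173.] 219 [0.511 0.268 0.083] 0.087
holder 0.97 [222. 270.] 2947 [0.596 0.028 0.051] 0.054
pry 0.74 [270. 372.] 446 [ 0.468 -0.234  0.022] 0.027
pry 0.41 [222. 269.] 2891 [0.596 0.028 0.051] 0.054
cover 0.93 [223. 293.] 1051 [ 0.586 -0.03   0.051] 0.054
hammer 0.68 [244. 447.] 1210 [ 0.521 -0.413  0.024] 0.028
cuff 0.64 [302. 208.] 30 [0.4   0.194 0.016] 0.021
cuff 0.6 [150. 326.] 385 [ 0.782 -0.127  0.02 ] 0.024
cuff 0.58 [221. 268.] 2879 [0.596 0.028 0.051] 0.054
die 0.96 [150. 323.] 383 [ 0.782 -0.126  0.02 ] 0.024
die 0.62 [218. 380.] 256 [ 0.589 -0.257  0.017] 0.095
jar 0.63 [193. 146.] 458 [0.687 0.334 0.069] 0.073
scene 54.38978691426767 [1.385 0.043 0.588]
stake 0.89 [228. 172.] 391 [ 0.668 -0.253  0.042] 0.091
stake 0.89 [226. 200.] 350 [ 0.644 -0.19   0.04 ] 0.091
stake 0.87 [208. 173.] 325 [ 0.599 -0.258  0.052] 0.091
flat_stake 0.77 [196. 3
[... 681 characters left out ...]
8580749e+01, -1.23357345e+01]), 'qvel': array([ 0.06155209, -0.02956904, -0.01881338,  0.06055427, -0.00071563,
        0.05832888]), 'joint_efforts': array([-2.82894662e-04, -4.48353124e+01, -2.31468201e+01, -2.24219648e-04,
        5.00485676e-04,  3.12416921e-05]), 'position': array([0.23564842, 0.49695619, 0.23133324]), 'tool_rot': array([[-9.03569350e-01,  4.28441862e-01,  3.34479626e-05],
       [ 4.28441863e-01,  9.03569350e-01,  8.60777628e-06],
       [-2.65346221e-05,  2.21082302e-05, -9.99999999e-01]]), 'ft_force': array([-0.31495581, -0.52212041, -0.14608277]), 'wrist_torque': array([-0.04471292, -0.02807443, -0.00671314]), 'gripper_force': 0.0, 'grip_width': 0.08555745367893511}
```

View pics/top.png

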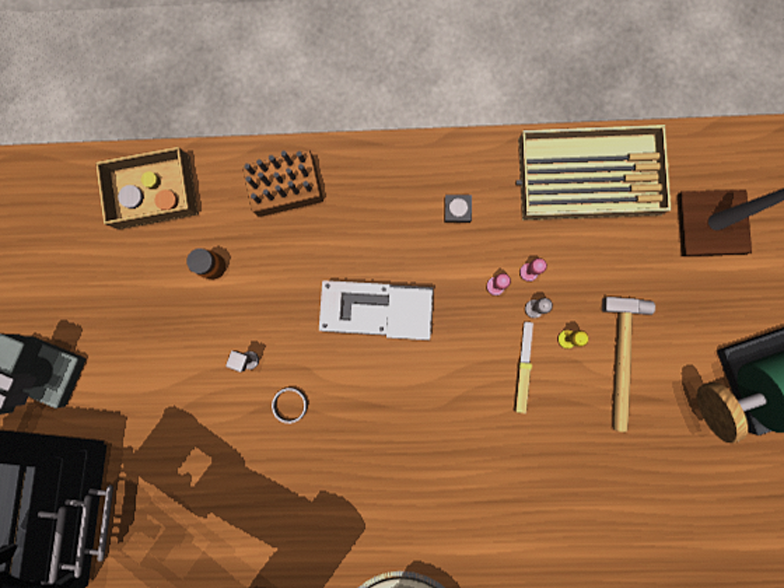

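View pics/scene.png

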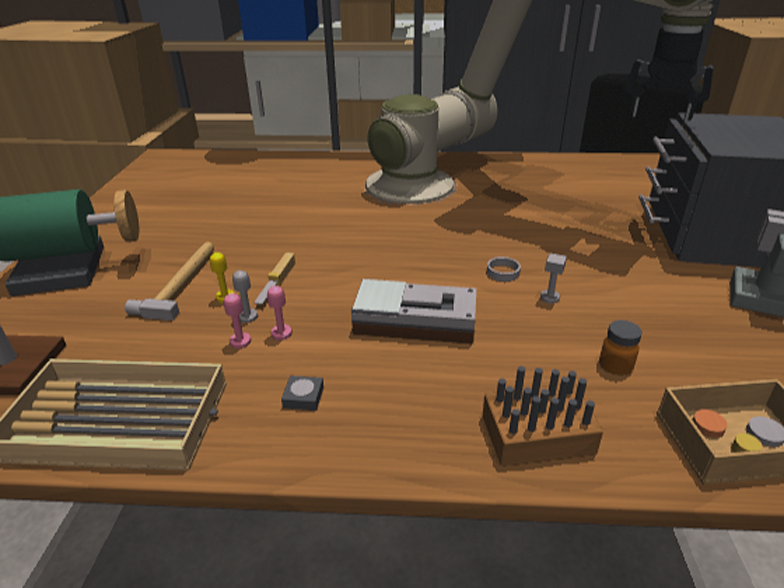

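Candidates (top px row,col): grey dome (218,383), pink (204,356) and (190,378), yellow (241,408), square-headed flat stake (258,173). The grey, round-headed one matches the description. I'll check it in a close crop and measure poses.

```bash
python3 - <<'E'
from h import *
a=shot("top");b=shot("scene")
save(b,"crop.png",(170,260,130,230),6)
P=cloud(a);Q=cloud(b)
m=env.regions_of("top","holder")[0]["pixels"]
q=P[m];q=q[(q[:,2]>.044)&(q[:,2]<.058)]
print("holder rect",cv2.minAreaRect((q[:,:2]*1000).astype(np.float32)),len(q))
c=env.regions_of("top","cover")[0]["pixels"]
q=P[c];q=q[(q[:,2]>.044)&(q[:,2]<.058)]
print("cover rect",cv2.minAreaRect((q[:,:2]*1000).astype(np.float32)))
for n,R in(("top",P),("scene",Q)):
    w=R.reshape(-1,3);s=w[(abs(w[:,0]-.59)<.035)&(abs(w[:,1]+.257)<.035)]
    hd=s[(s[:,2]>.06)];print(n,"head",len(hd),hd.min(0).round(4),hd.max(0).round(4))
    ft=s[(s[:,2]>.004)&(s[:,2]<.012)];print(" foot",len(ft),ft.min(0).round(4),ft.max(0).round(4))
    s=w[(w[:,0]>.36)&(w[:,0]<.56)&(w[:,1]<-.2)&(w[:,1]>-.275)&(w[:,2]>.008)&(w[:,2]<.03)]
    if n=="top":
        hn=s[s[:,2]>.019]
        print("handle",cv2.minAreaRect((hn[:,:2]*1000).astype(np.float32)))
    print("pry",cv2.minAreaRect((s[:,:2]*1000).astype(np.float32)))
E
```

```text
holder rect ((594.5496826171875, 30.3431396484375), (200.06619262695312, 95.1688232421875), 85.02788543701172) 2511
cover rect ((587.6203002929688, -29.869571685791016), (77.50330352783203, 91.7528076171875), 85.5766830444336)
top head 122 [ 0.5777 -0.2756  0.0619] [ 0.6043 -0.248   0.0979]
 foot 87 [ 0.5569 -0.2729  0.0043] [ 0.6064 -0.2278  0.0119]
handle ((455.6826171875, -232.84523010253906), (21.465587615966797, 107.0506591796875), 81.52830505371094)
pry ((481.60089111328125, -236.69876098632812), (21.48128890991211, 159.45492553710938), 81.54811096191406)
scene head 162 [ 0.5869 -0.2738  0.0603] [ 0.6087 -0.2476  0.0933]
 foot 89 [ 0.5564 -0.2736  0.004 ] [ 0.6113 -0.2397  0.0119]
pry ((483.0975341796875, -235.88272094726562), (22.883867263793945, 155.5821533203125), 82.04022216796875)
```

View pics/crop.png

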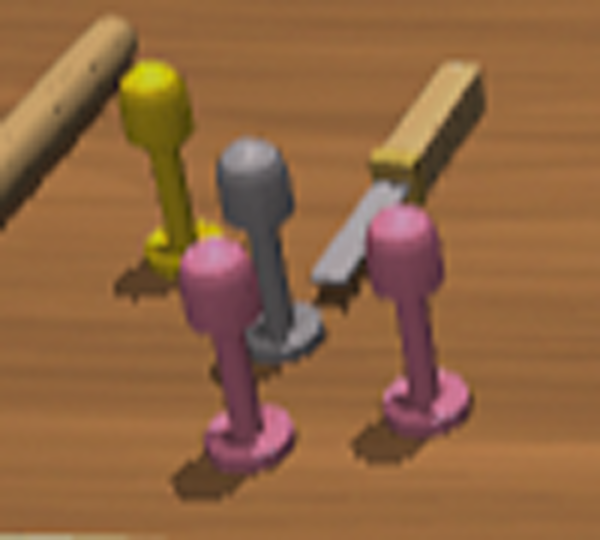

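The grey dome-headed stake is at scene px (208,172), with pink and yellow look-alikes around it. It has a plain round head, so the choice is confirmed.

```bash
cat >> h.py <<'E'
from scipy.spatial.transform import Rotation as R_
def rotd(heading,pitch=0):
    # tool down, tool y along heading; pitch>0 raises things ahead (tool y axis x world)
    y=np.array([np.cos(np.radians(heading)),np.sin(np.radians(heading)),0]);z=np.array([0,0,-1.])
    M=np.stack([np.cross(y,z),y,z],1)
    return R_.from_rotvec(np.radians(pitch)*y).as_matrix()@M
def row(p,heading,pitch=0,s=None):
    s=s or env.observe();T=s["tool_rot"]
    d=T.T@(np.array(p)-s["position"])*100
    r=R_.from_matrix(T.T@rotd(heading,pitch)).as_rotvec(degrees=True)
    return np.r_[d,r].round(2).tolist()
O=np.array([.5970,.0301]);YAW=-4.8
def H(x,y,z,O=O,YAW=YAW):
    c,s=np.cos(np.radians(YAW)),np.sin(np.radians(YAW));return [O[0]+(c*x-s*y)/1e3,O[1]+(s*x+c*y)/1e3,z/1e3]
E
python3 - <<'E'
from h import *
print(row([.4617,-.2335,.18],81.5))
E
```

```text
[-51.72, -56.31, 5.14, -0.0, 0.0, -16.87]
```

Request:
jog_arm(targets=[[-20.7, -22.5, 2, 0, 0, 0], [-20.7, -22.5, 2, 0, 0, 0], [-20.7, -22.5, 2, 0, 0, 0], [-20.7, -22.5, 2, 0, 0, 0], [-20.7, -22.5, 2, 0, 0, 0], [-20.7, -22.5, 2, 0, 0, 0], [-20.7, -22.5, 2, 0, 0, 0], [-20.7, -22.5, 2, 0, 0, 0]], hand=1)

```text
time_s: 1.87
position: [0.327, 0.2015, 0.2112]
tool_rot: [[-0.902, 0.431, 0.0], [0.431, 0.902, -0.001], [-0.001, -0.001, -1.0]]
ft_force: [1.5, 0.4, 0.2]
grip_width: 0.0854
gripper_force: 0.0
```

Request:
jog_arm(targets=[[-20.7, -22.5, 2, 0, 0, 0], [-20.7, -22.5, 2, 0, 0, 0], [-20.7, -22.5, 2, 0, 0, 0], [-20.7, -22.5, 2, 0, 0, 0], [-20.7, -22.5, 2, 0, 0, 0], [-20.7, -22.5, 2, 0, 0, 0], [-20.7, -22.5, 2, 0, 0, 0], [-20.7, -22.5, 2, 0, 0, 0]])

```text
time_s: 2.53
position: [0.4181, -0.0916, 0.1911]
tool_rot: [[-0.902, 0.432, 0.001], [0.432, 0.902, -0.001], [-0.001, -0.001, -1.0]]
ft_force: [-0.4, 0.1, -0.5]
grip_width: 0.085
gripper_force: 0.0
```

```bash
cat >> h.py <<'E'
def wcloud(im):
    d=im["depth"];h,w=d.shape;f=h/2/np.tan(np.radians(im["fovy"])/2)
    v,u=np.mgrid[:h,:w];a=u-im["cx"];b=v-im["cy"];r=np.hypot(a,b)+1e-9;t=np.tan(np.minimum(r/f,1.5))
    P=np.stack([a/r*t*d,b/r*t*d,d,np.ones_like(d)],-1)@im["cam_to_world"].T
    P=P[...,:3];P[d==0]=np.nan;return P
E
python3 - <<'E'
from h import *
a=shot("wrist");save(a,"w1.png",None,1.4);P=wcloud(a)
print(a["cam_to_world"].round(3),a["fovy"])
for t in["holder","cover","pry","stake"]:
    for r in env.regions_of("wrist",t)[:2]:
        m=r["pixels"];q=P[m];q=q[np.isfinite(q[:,0])];print(t,round(r["score"],2),np.round(r["point"]),m.sum())
        z=np.median(q[:,2])
        if t in("holder","cover"): q=q[(q[:,2]>.043)&(q[:,2]<.058)]
        if t=="pry": q=q[q[:,2]>.006]
        if len(q)>5: print(z.round(4),cv2.minAreaRect((q[:,:2]*1000).astype(np.float32)))
print(row([.4617,-.2335,.12],81.5))
E
```

```text
[[ 0.431  0.862  0.266  0.351]
 [ 0.902 -0.412 -0.128 -0.059]
 [-0.001  0.295 -0.955  0.333]
 [ 0.     0.     0.     1.   ]] 65.70646984690485
holder 0.95 [274. 457.] 9763
0.0494 ((593.995849609375, 29.39226531982422), (202.3495635986328, 94.55377960205078), 82.74552154541016)
cover 0.79 [297. 370.] 1472
0.05 ((585.6111450195312, -29.80911636352539), (78.2589111328125, 90.69351959228516), 84.79061889648438)
pry 0.87 [272. 191.] 1827
0.0145 ((483.728759765625, -236.01780700683594), (20.387508392333984, 164.95794677734375), 81.9536361694336)
pry 0.6 [271. 455.] 10096
0.0494 ((538.7687377929688, 35.18755340576172), (201.5528106689453, 208.21299743652344), 84.68214416503906)
stake 0.81 [352. 220.] 374
0.0071 ((510.5311584472656, -184.80462646484375), (33.318294525146484, 273.55572509765625), 45.6827392578125)
stake 0.78 [358. 280.] 188
0.0067 ((625.4698486328125, -188.961181640625), (32.49815368652344, 14.204817771911621), 68.69448852539062)
[-10.4, -11.39, 7.13, 0.02, -0.02, -16.83]
```

View pics/w1.png

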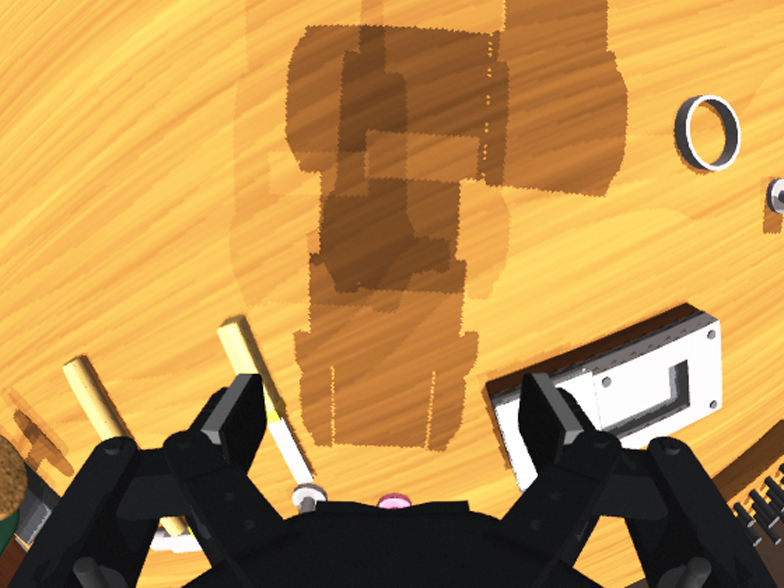

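The wrist view shows the pry at (265,400), the holder at (600,390) and the stake foot at (310,495). I'll go to the pry now.

Request:
jog_arm(targets=[[-10.5, -11.3, 11, 0, 0, -16.6], [-10.5, -11.3, 11, 0, 0, -16.6], [-10.5, -11.3, 11, 0, 0, -16.6], [-10.5, -11.3, 11, 0, 0, -16.6], [-10.5, -11.3, 11, 0, 0, -16.6], [-10.5, -11.3, 11, 0, 0, -16.6], [-10.5, -11.3, 11, 0, 0, -16.6]])

```text
time_s: 3.37
position: [0.4633, -0.233, 0.081]
tool_rot: [[-0.988, 0.152, -0.001], [0.152, 0.988, 0.001], [0.001, 0.001, -1.0]]
ft_force: [0.3, 1.1, -0.5]
grip_width: 0.0853
gripper_force: 0.0
```

```bash
python3 - <<'E'
from h import *
print(row([.4629,-.2333,.004],81.8))
E
```

```text
[0.02, -0.04, 7.7, 0.06, -0.08, -0.54]
```

Request:
jog_arm(targets=[[0, 0, 4, 0, 0, -0.5], [0, 0, 7.6, 0, 0, -0.5], [0, 0, 7.6, 0, 0, -0.5]])

```text
time_s: 3.62
position: [0.4612, -0.2305, 0.0019]
tool_rot: [[-0.99, 0.142, -0.007], [0.142, 0.99, 0.006], [0.007, 0.005, -1.0]]
ft_force: [-0.8, 1.5, -0.5]
grip_width: 0.0853
gripper_force: 0.0
```

Request:
jog_arm(targets=[[0, 0, 0, 0, 0, 0], [0, 0, 0, 0, 0, 0], [0, 0, 0, 0, 0, 0], [0, 0, 0, 0, 0, 0], [0, 0, 0, 0, 0, 0], [0, 0, 0, 0, 0, 0], [0, 0, 0, 0, 0, 0], [0, 0, 0, 0, 0, 0]], hand=0, newtons=70)

```text
time_s: 4.28
position: [0.4638, -0.2344, 0.0067]
tool_rot: [[-0.99, 0.144, 0.002], [0.144, 0.99, -0.001], [-0.002, -0.001, -1.0]]
ft_force: [-1.7, 0.9, 10.2]
grip_width: 0.0183
gripper_force: 69.3
```

Request:
jog_arm(targets=[[0, 0, -4, 0, 0, 0], [0, 0, -8, 0, 0, 0], [0, 0, -8, 0, 0, 0], [0, 0, -8, 0, 0, 0]])

```text
time_s: 4.62
position: [0.4641, -0.2347, 0.0874]
tool_rot: [[-0.99, 0.144, 0.004], [0.144, 0.99, -0.003], [-0.004, -0.003, -1.0]]
ft_force: [-1.2, -0.7, -0.8]
grip_width: 0.0183
gripper_force: 68.8
```

```bash
python3 - <<'E'
from h import *
print(row(H(-177,-60.5,60),90+YAW))
E
```

```text
[7.97, 21.01, 2.66, -0.15, 0.23, -3.47]
```

Request:
jog_arm(targets=[[8, 21, 0.5, 0, 0, -3.5], [8, 21, 2.6, 0, 0, -3.5], [8, 21, 2.6, 0, 0, -3.5], [8, 21, 2.6, 0, 0, -3.5], [8, 21, 2.6, 0, 0, -3.5], [8, 21, 2.6, 0, 0, -3.5], [8, 21, 2.6, 0, 0, -3.5], [8, 21, 2.6, 0, 0, -3.5]])

```text
time_s: 5.28
position: [0.4138, -0.014, 0.0587]
tool_rot: [[-0.997, 0.081, -0.002], [0.081, 0.997, 0.0], [0.002, 0.0, -1.0]]
ft_force: [0.1, -0.9, -1.6]
grip_width: 0.018
gripper_force: 69.0
```

```bash
python3 - <<'E'
from h import *
a=shot("wrist");save(a,"w2.png",None,1.4);P=wcloud(a)
b=shot("scene");Q=cloud(b);t=shot("top");T=cloud(t)
s=env.observe();print(s["position"].round(4),s["tool_rot"].round(3).tolist())
c,sn=np.cos(np.radians(YAW)),np.sin(np.radians(YAW))
def loc(q): d=q[...,:2]-O;return np.stack([(c*d[...,0]+sn*d[...,1])*1e3,(-sn*d[...,0]+c*d[...,1])*1e3,q[...,2]*1e3],-1)
for n,X in(("w",P),("scene",Q),("top",T)):
    L=loc(X.reshape(-1,3));w=L[(L[:,0]>-165)&(L[:,0]<-51)&(abs(L[:,1]+60)<25)&(L[:,2]>35)&(L[:,2]<100)]
    print(n,len(w))
    for x0 in range(-165,-55,10):
        k=w[(w[:,0]>=x0)&(w[:,0]<x0+10)]
        if len(k)>2: print(x0,len(k),k[:,0].max().round(1),np.median(k[:,1]).round(1),k[:,1].min().round(1),k[:,1].max().round(1),np.median(k[:,2]).round(1))
    # cover front edge & holder
    w=L[(L[:,0]<60)&(L[:,0]>-52)&(L[:,1]>-110)&(L[:,1]<110)&(L[:,2]>44)&(L[:,2]<57)]
    print("holder ",np.percentile(w,[.5,99.5],axis=0).round(1).tolist(),np.median(w[:,2]))
E
```

```text
[ 0.4148 -0.0157  0.0591] [[-0.996, 0.084, 0.0], [0.084, 0.996, -0.0], [-0.0, -0.0, -1.0]]
w 1691
-165 710 -155.0 -58.8 -69.1 -48.5 75.2
-155 293 -149.7 -58.6 -68.8 -48.5 75.3
-145 280 -135.0 -58.5 -66.6 -50.9 64.6
-135 388 -125.1 -58.7 -66.7 -50.7 64.5
-125 20 -123.6 -58.7 -66.3 -52.3 64.2Traceback (most recent call last):
  File "<stdin>", line 15, in <module>
    return _quantile_unchecked(
        a, q, axis, out, overwrite_input, method, keepdims, weights)
    return _ureduce(a,
                    func=_quantile_ureduce_func,
    ...<5 lines>...
                    overwrite_input=overwrite_input,
                    method=method)
    r = func(a, **kwargs)
    result = _quantile(arr,
                       quantiles=q,
    ...<2 lines>...
                       out=out,
                       weights=wgt)
    slices_having_nans = np.isnan(arr[-1, ...])
                                  ~~~^^^^^^^^^
IndexError: index -1 is out of bounds for axis 0 with size 0
```

View pics/w2.png

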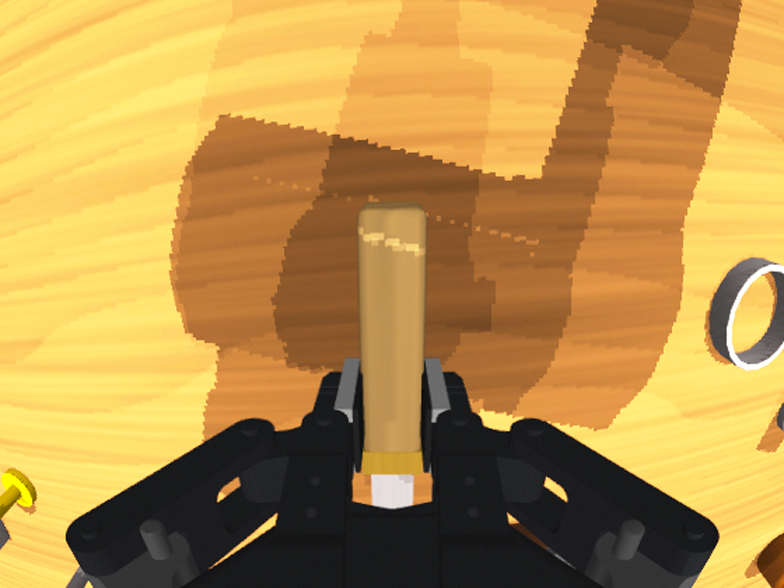

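The handle is held straight, with the handle at (390,330) and the blade at (392,490) heading forward. Next I'll check the tip against the cover edge in the fixed cameras.

```bash
cat >> h.py <<'E'
def loc(q):
    c,sn=np.cos(np.radians(YAW)),np.sin(np.radians(YAW))
    d=q[...,:2]-O;return np.stack([(c*d[...,0]+sn*d[...,1])*1e3,(-sn*d[...,0]+c*d[...,1])*1e3,q[...,2]*1e3],-1)
E
python3 - <<'E'
from h import *
b=shot("scene");t=shot("top")
save(b,"s2.png",(150,270,220,340),5)
for n,X in(("scene",cloud(b)),("top",cloud(t))):
    L=loc(X.reshape(-1,3));L=L[np.isfinite(L[:,0])]
    w=L[(L[:,0]>-165)&(L[:,0]<-54)&(abs(L[:,1]+60)<25)&(L[:,2]>50)&(L[:,2]<80)]
    for x0 in range(-165,-50,10):
        k=w[(w[:,0]>=x0)&(w[:,0]<x0+10)]
        if len(k)>2: print(n,x0,len(k),k[:,0].max().round(1),np.median(k[:,1]).round(1),k[:,1].min().round(1),k[:,1].max().round(1),np.median(k[:,2]).round(1))
    w=L[(L[:,0]<60)&(L[:,0]>-60)&(L[:,1]>-110)&(L[:,1]<110)&(L[:,2]>44)&(L[:,2]<57)]
    print("holder ",np.percentile(w,[.5,99.5],axis=0).round(1).tolist(),np.median(w[:,2]))
    for y0 in range(-90,100,30):
        k=w[abs(w[:,1]-y0)<6];print(y0,k[:,0].min().round(1),k[:,0].max().round(1),np.median(k[:,2]).round(1))
s=env.observe();print(loc(s["position"]))
E
```

```text
scene -165 25 -155.4 -55.4 -74.6 -44.9 73.6
scene -155 49 -145.3 -58.8 -69.9 -49.0 68.1
scene -145 14 -135.3 -60.2 -67.7 -50.4 63.2
scene -135 9 -125.3 -58.7 -66.4 -51.7 63.0
scene -125 10 -116.9 -59.0 -65.9 -52.4 63.6
scene -115 14 -106.9 -58.8 -67.0 -51.6 63.8
scene -105 15 -95.1 -57.1 -66.8 -51.5 63.7
scene -95 12 -86.0 -60.7 -67.9 -53.2 63.8
scene -85 16 -77.5 -58.3 -66.6 -51.5 63.7
scene -75 9 -70.5 -58.6 -66.1 -53.1 63.0
holder  [[-46.8, -97.8, 44.2], [48.1, 99.2, 51.8]] 48.933879594468266
-90 -47.7 48.1 48.7
-60 -49.3 48.2 48.6
-30 -45.6 47.5 48.8
0 -44.0 47.5 48.9
30 -43.3 47.9 49.1
60 -43.9 48.1 49.0
90 -45.1 50.1 49.3
top -155 21 -145.1 -61.0 -68.7 -51.8 66.4
top -145 26 -135.1 -60.6 -68.0 -53.2 66.0
top -135 28 -125.7 -60.2 -67.7 -52.7 66.4
top -125 28 -115.8 -59.7 -67.2 -52.2 65.9
top -115 24 -106.3 -60.4 -66.7 -54.1 65.8
top -105 24 -96.5 -59.8 -66.1 -53.5 67.0
top -95 29 -85.0 -60.3 -67.9 -52.9 65.8
top -85 29 -75.1 -60.0 -67.5 -52.4 66.9
top -75 4 -74.5 -63.3 -67.0 -59.7 66.3
holder  [[-49.1, -98.9, 45.8], [44.7, 98.7, 55.4]] 51.13227591989289
-90 -48.7 44.7 50.8
-60 -50.2 42.9 51.0
-30 -49.6 44.4 51.3
0 -43.8 45.0 51.3
30 -44.8 43.7 51.5
60 -44.6 44.2 51.3
90 -43.8 45.6 51.4
[-177.8217172   -60.91793393   59.22082935]
```

View pics/s2.png

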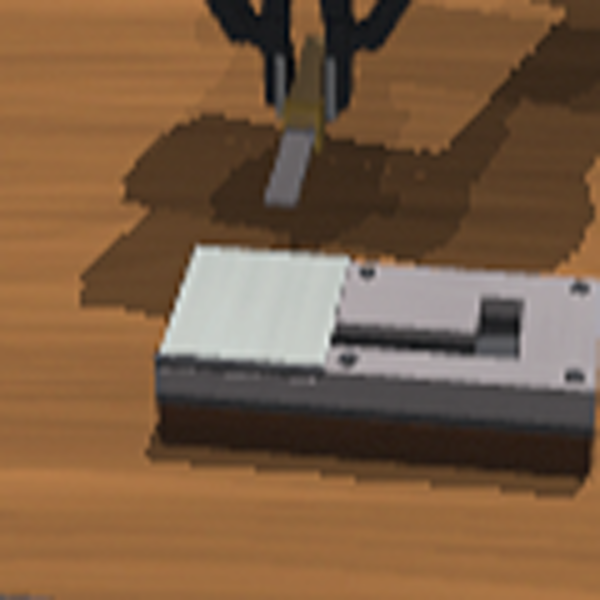

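Measured against the cover, the blade's mid-height is TCP+4.4 mm and its tip is at holder x≈-73.5. In the crop the tip is at (283,200), ahead of the cover at (260,300). I'll go down and insert it.

Request:
jog_arm(targets=[[0, 0, 1.2, 0, 0, 0], [0, 0, 2.3, 0, 0, 0], [0, 0, 2.3, 0, 0, 0], [-1.3, 0, 2.3, 0, 0, 0], [-2.6, 0, 2.3, 0, 0, 0], [-4, 0, 2.3, 0, 0, 0], [-5.3, 0, 2.3, 0, 0, 0], [-5.3, 0, 2.3, 0, 0, 0]])

```text
time_s: 6.2
position: [0.4697, -0.0203, 0.0369]
tool_rot: [[-0.996, 0.084, 0.003], [0.084, 0.996, -0.001], [-0.003, -0.001, -1.0]]
ft_force: [-0.7, -0.2, -1.2]
grip_width: 0.0182
gripper_force: 69.0
```

Request:
jog_arm(targets=[[0, 0, -0.8, 0, 0, 0], [-0.15, 0, -1.9, 0, 0, 0], [-0.4, 0, -2.7, 0, 0, 0], [-0.7, 0, -3.4, 0, 0, 0], [-1.2, 0, -4.1, 0, 0, 0], [-1.65, 0, -4.75, 0, 0, 0], [-1.65, 0, -4.75, 0, 0, 0]])

```text
time_s: 6.78
position: [0.4845, -0.0209, 0.0852]
tool_rot: [[-0.997, 0.083, 0.002], [0.083, 0.997, -0.001], [-0.002, -0.0, -1.0]]
ft_force: [0.0, -0.8, -0.3]
grip_width: 0.0184
gripper_force: 68.9
```

```bash
cat >> h.py <<'E'
def cover():
    b=shot("scene");L=loc(cloud(b).reshape(-1,3));L=L[np.isfinite(L[:,0])]
    w=L[(L[:,0]>-60)&(L[:,0]<100)&(L[:,1]>-97)&(L[:,1]<-75)&(L[:,2]>35)&(L[:,2]<160)]
    o=w[w[:,2]>60]
    if len(o)>5: a=np.polyfit(o[:,2],o[:,0],1);print("cover n",len(o),"zmax",o[:,2].max(),"x/z slope",a,"theta",90+np.degrees(np.arctan(a[0])))
    else: print("cover flat",len(w))
    return b
E
python3 - <<'E'
from h import *
b=cover();s=env.observe();print(loc(s["position"]),s["ft_force"],s["wrist_torque"])
E
```

```text
cover n 298 zmax 114.51770753093099 x/z slope [-0.96810892 90.34810219] theta 45.92833494981555
[-108.30483747  -60.14169279   84.51340583] [ 0.35257111  0.25682227 -0.16637721] [-0.01084978  0.00092746 -0.05367381]
```

Request:
jog_arm(targets=[[-0.6, 0, -0.55, 0, 0, 0], [-1.2, 0, -1.05, 0, 0, 0], [-1.9, 0, -1.4, 0, 0, 0], [-2.7, 0, -1.7, 0, 0, 0], [-3.5, 0, -1.9, 0, 0, 0], [-4.3, 0, -2.0, 0, 0, 0], [-5.4, 0, -1.95, 0, 0, 0], [-6.1, 0, -1.85, 0, 0, 0]])

```text
time_s: 7.5
position: [0.5458, -0.0258, 0.1024]
tool_rot: [[-0.997, 0.083, 0.001], [0.083, 0.997, -0.0], [-0.001, -0.0, -1.0]]
ft_force: [-0.7, -0.4, -0.9]
grip_width: 0.0185
gripper_force: 68.9
```

Request:
jog_arm(targets=[[-0.3, 0, 0.1, 0, 0, 0], [-0.3, 0, 0.1, 0, 0, 0]])

```text
time_s: 7.67
position: [0.5476, -0.0259, 0.1008]
tool_rot: [[-0.997, 0.083, -0.001], [0.083, 0.997, 0.0], [0.001, 0.0, -1.0]]
ft_force: [-1.0, -0.2, 1.1]
grip_width: 0.0182
gripper_force: 69.1
```

```bash
python3 - <<'E'
from h import *
b=cover();s=env.observe();print(loc(s["position"]),s["ft_force"])
E
```

```text
cover n 335 zmax 159.89157724317775 x/z slope [ -1.01523001 146.46311932] theta 44.56699790461402
[-44.68979209 -59.91989175 100.98800547] [-0.27637245 -0.61510865 -0.48446314]
```

Request:
jog_arm(targets=[[4, 0, 0, 0, 0, 0], [8, 0, 0, 0, 0, 0], [12, 0, 0, 0, 0, 0], [14, -4, 0, 0, 0, 0], [14, -8, 1, 0, 0, 0], [14, -12, 4, 0, 0, 0], [14, -12.5, 7, 0, 0, 0], [14, -12.5, 7, 0, 0, 0]])

```text
time_s: 8.38
position: [0.3957, -0.1405, 0.0273]
tool_rot: [[-0.996, 0.087, -0.005], [0.087, 0.996, 0.003], [0.005, 0.003, -1.0]]
ft_force: [-1.5, 1.2, -2.3]
grip_width: 0.0183
gripper_force: 69.0
```

```bash
python3 - <<'E'
from h import *
b=cover();s=env.observe();print(s["position"],loc(s["position"]),s["ft_force"])
E
```

```text
cover n 228 zmax 134.5452439525881 x/z slope [ 0.3325116  30.22151341] theta 108.3925647551507
[ 0.39616984 -0.13916214  0.02952198] [-185.96233169 -185.47354965   29.52198154] [ 0.31139118  0.7198656  -0.58192889]
```

Request:
jog_arm(targets=[[0, 0, 1.2, 0, 0, 0], [0, 0, 2.2, 0, 0, 0], [0, 0, 2.2, 0, 0, 0], [0, 0, 2.2, 0, 0, 0]])

```text
time_s: 8.77
position: [0.3979, -0.1381, 0.0105]
tool_rot: [[-0.997, 0.082, 0.001], [0.082, 0.997, -0.0], [-0.001, -0.0, -1.0]]
ft_force: [0.2, 0.4, -0.9]
grip_width: 0.018
gripper_force: 69.0
```

Request:
jog_arm(targets=[[0, 0, 0, 0, 0, 0], [0, 0, 0, 0, 0, 0], [0, 0, 0, 0, 0, 0], [0, 0, 0, 0, 0, 0], [0, 0, 0, 0, 0, 0]], hand=0.6)

```text
time_s: 9.18
position: [0.3976, -0.1389, 0.0096]
tool_rot: [[-0.997, 0.083, 0.0], [0.083, 0.997, -0.0], [-0.0, -0.0, -1.0]]
ft_force: [0.3, -0.5, -0.4]
grip_width: 0.0517
gripper_force: 0.0
```

Request:
jog_arm(targets=[[0, 0, -4, 0, 0, 0], [0, 0, -8, 0, 0, 0], [0, 0, -12, 0, 0, 0], [0, 0, -12, 0, 0, 0]])

```text
time_s: 9.52
position: [0.3998, -0.1403, 0.1353]
tool_rot: [[-0.997, 0.083, 0.009], [0.083, 0.997, -0.007], [-0.01, -0.006, -1.0]]
ft_force: [1.6, -0.7, 0.5]
grip_width: 0.0511
gripper_force: 0.0
```

```bash
python3 - <<'E'
from h import *
s=env.observe()
a=shot("top");P=cloud(a).reshape(-1,3);b=shot("scene");Q=cloud(b).reshape(-1,3)
w=P[(abs(P[:,0]-.59)<.03)&(abs(P[:,1]+.261)<.03)&(P[:,2]>.06)];print("top head",np.nanmin(w,0),np.nanmax(w,0))
from scipy.optimize import least_squares
w=Q[(abs(Q[:,0]-.59)<.03)&(abs(Q[:,1]+.261)<.03)&(Q[:,2]>.062)&(Q[:,2]<.082)]
r=least_squares(lambda c:np.hypot(w[:,0]-c[0],w[:,1]-c[1])-.014,[.59,-.26],loss="soft_l1",f_scale=.001);print("scene head",r.x,len(w))
print(row([.59,-.261,.14],85.2),s["position"])
# stake foot by scene
w=Q[(abs(Q[:,0]-.59)<.04)&(abs(Q[:,1]+.261)<.04)&(Q[:,2]>.02)&(Q[:,2]<.055)];
print("stem",np.median(w,0),len(w))
E
```

```text
top head [ 0.5778429  -0.27646398  0.06392478] [ 0.60445366 -0.24787091  0.09915814]
scene head [ 0.59151723 -0.26176545] 95
[-20.16, -10.55, -0.88, -0.1, 0.16, 0.03] [ 0.39980639 -0.14029172  0.13534656]
stem [ 0.59690776 -0.25971405  0.03852995] 61
```

Request:
jog_arm(targets=[[-20.1, -10.7, -0.8, 0, 0, 0], [-20.1, -10.7, -0.8, 0, 0, 0], [-20.1, -10.7, -0.8, 0, 0, 0], [-20.1, -10.7, -0.8, 0, 0, 0], [-20.1, -10.7, -0.8, 0, 0, 0], [-20.1, -10.7, -0.8, 0, 0, 0], [-20.1, -10.7, -0.8, 0, 0, 0], [-20.1, -10.7, -0.8, 0, 0, 0]])

```text
time_s: 10.28
position: [0.5886, -0.2621, 0.1346]
tool_rot: [[-0.997, 0.083, -0.003], [0.083, 0.997, 0.002], [0.004, 0.002, -1.0]]
ft_force: [0.2, 0.3, -0.5]
grip_width: 0.0514
gripper_force: 0.0
```

```bash
python3 - <<'E'
from h import *
print(row([.5908,-.262,.050],85.2))
a=shot("wrist");P=wcloud(a).reshape(-1,3)
w=P[(abs(P[:,0]-.59)<.05)&(abs(P[:,1]+.261)<.05)&(P[:,2]<.1)]
for z in range(0,100,10):
    k=w[(w[:,2]*1e3>z+1)&(w[:,2]*1e3<z+9)]
    if len(k)>5:print(z,len(k),k.min(0).round(4),k.max(0).round(4),np.median(k,0).round(4))
E
```

```text
[-0.25, 0.01, 8.46, 0.12, -0.21, 0.02]
0 811 [ 0.5402 -0.3109  0.001 ] [ 0.6385 -0.2111  0.009 ] [ 0.584  -0.2629  0.0072]
10 33 [ 0.5851 -0.2678  0.0111] [ 0.5893 -0.2569  0.0185] [ 0.586  -0.2625  0.0146]
20 37 [ 0.5846 -0.2676  0.0215] [ 0.5886 -0.257   0.029 ] [ 0.5857 -0.2616  0.0252]
30 18 [ 0.5847 -0.2657  0.0312] [ 0.5867 -0.2586  0.0376] [ 0.5854 -0.262   0.0336]
60 107 [ 0.5403 -0.3104  0.0618] [ 0.5866 -0.2493  0.069 ] [ 0.5789 -0.2617  0.0662]
70 138 [ 0.5408 -0.3109  0.0711] [ 0.5872 -0.2492  0.0789] [ 0.5789 -0.2616  0.0749]
80 618 [ 0.54   -0.3108  0.081 ] [ 0.6027 -0.2491  0.089 ] [ 0.5834 -0.2621  0.0855]
90 439 [ 0.5815 -0.2703  0.091 ] [ 0.5995 -0.2541  0.0949] [ 0.5903 -0.2626  0.0925]
```

Request:
jog_arm(targets=[[-0.2, 0, 3, 0, 0, 0], [-0.2, 0, 6, 0, 0, 0], [-0.2, 0, 8.4, 0, 0, 0], [-0.2, 0, 8.4, 0, 0, 0], [-0.2, 0, 8.4, 0, 0, 0]])

```text
time_s: 10.75
position: [0.5899, -0.2616, 0.0529]
tool_rot: [[-0.997, 0.083, -0.002], [0.083, 0.997, 0.002], [0.003, 0.001, -1.0]]
ft_force: [0.1, -0.6, 0.3]
grip_width: 0.0514
gripper_force: 0.0
```

Request:
jog_arm(targets=[[0, 0, 0, 0, 0, 0], [0, 0, 0, 0, 0, 0], [0, 0, 0, 0, 0, 0], [0, 0, 0, 0, 0, 0], [0, 0, 0, 0, 0, 0], [0, 0, 0, 0, 0, 0]], hand=0, newtons=60)

```text
time_s: 11.25
position: [0.5916, -0.2628, 0.0557]
tool_rot: [[-0.997, 0.083, 0.003], [0.083, 0.997, -0.002], [-0.003, -0.002, -1.0]]
ft_force: [-1.5, 0.7, 6.5]
grip_width: 0.0264
gripper_force: 59.0
```

Request:
jog_arm(targets=[[0, 0, -2, 0, 0, 0], [0, 0, -5, 0, 0, 0], [0, 0, -9, 0, 0, 0], [0, 0, -13, 0, 0, 0], [0, 0, -13, 0, 0, 0], [0, 0, -13, 0, 0, 0]])

```text
time_s: 11.75
position: [0.5915, -0.2626, 0.1863]
tool_rot: [[-0.997, 0.083, 0.005], [0.083, 0.997, -0.003], [-0.005, -0.003, -1.0]]
ft_force: [0.1, 0.7, -3.0]
grip_width: 0.0263
gripper_force: 59.6
```

```bash
python3 - <<'E'
from h import *
s=env.observe();print(s["position"],s["ft_force"],s["wrist_torque"])
a=shot("wrist");P=wcloud(a).reshape(-1,3);p=s["position"]
w=P[(abs(P[:,0]-p[0])<.05)&(abs(P[:,1]-p[1])<.05)&(P[:,2]>.05)]-p
for z in range(-70,60,6):
    k=w[(w[:,2]*1e3>z)&(w[:,2]*1e3<z+6)]*1e3
    if len(k)>5:print(z,len(k),k.min(0).round(1),k.max(0).round(1),np.median(k,0).round(1))
print(row(H(16,-55,180),90+YAW))
E
```

```text
[ 0.59148888 -0.2626389   0.18632484] [ 0.05425223  0.72629215 -3.0495081 ] [ 0.05341341 -0.00428442  0.02936976]
-58 68 [-17.3 -15.8 -56.4] [ -5.   16.3 -52. ] [-15.1   1.3 -53.7]
-52 1528 [-17.2 -16.3 -52. ] [ 14.2  16.9 -46.1] [ -5.2   0.9 -48.5]
-46 65 [ -6.5  -5.4 -46. ] [ -0.6   6.1 -40.1] [ -5.4   1.  -42.9]
-40 68 [ -6.6  -5.2 -39.9] [ -1.1   6.1 -34.2] [ -5.3   0.5 -37.2]
-34 80 [ -6.5  -5.6 -34. ] [ -1.6   6.1 -28.3] [ -5.4   1.1 -31.1]
-28 83 [ -6.5  -5.5 -28. ] [ -0.7   6.2 -22. ] [ -5.4   0.6 -24.9]
-22 94 [ -6.5  -5.2 -21.9] [ -0.9   6.2 -16. ] [ -5.4   0.6 -19.1]
-16 65 [ -6.5  -4.3 -16. ] [ -2.8   5.7 -10.3] [ -5.7   0.6 -13.8]
-4 13 [ -9.8 -12.1   0. ] [-4.2 14.3  1.9] [-6.6 14.   1.5]
2 274 [-14.2 -23.9   2. ] [-3.  26.2  8. ] [-9.4  0.7  6.7]
8 643 [-14.6 -25.1   8. ] [-4.  27.7 14. ] [-10.1   2.3  11.1]
14 730 [-14.3 -25.6  14. ] [10.5 27.8 20. ] [-10.2   1.4  17. ]
20 883 [-14.2 -25.7  20. ] [12.3 27.9 26. ] [-9.9  1.9 23.1]
26 1513 [-14.7 -25.5  26. ] [12.2 27.9 32. ] [-9.3  1.5 28.9]
32 2655 [-13.1 -17.8  32. ] [12.5 21.8 38. ] [-4.   1.  35.6]
38 704 [-15.6 -39.2  38. ] [10.5 40.7 44. ] [-8.9  0.8 41.6]
44 1480 [-17.3 -44.4  44. ] [14.9 47.  50. ] [-10.3 -12.8  47. ]
50 3659 [-17.3 -48.2  50. ] [15.3 49.  56. ] [-7.8 17.4 54.1]
56 2789 [-16.7 -49.   56. ] [15.8 50.  62. ] [ -5.7 -17.6  57.9]
[0.21, 23.68, 0.37, -0.02, 0.04, 0.03]
```

The stake hangs upright and is centred on the TCP, with the foot underside 56 mm below it. I'll move it over the well.

Request:
jog_arm(targets=[[0.2, 3.5, 0, 0, 0, 0], [0.2, 7, 0, 0, 0, 0], [0.2, 10.5, 0, 0, 0, 0], [0.2, 14, 0, 0, 0, 0], [0.2, 17.5, 0, 0, 0, 0], [0.2, 21, 0, 0, 0, 0], [0.2, 23.7, 0, 0, 0, 0], [0.2, 23.7, 0, 0, 0, 0]])

```text
time_s: 12.47
position: [0.6077, -0.0209, 0.1816]
tool_rot: [[-0.997, 0.078, -0.004], [0.078, 0.997, 0.002], [0.004, 0.002, -1.0]]
ft_force: [-0.0, -0.6, -2.5]
grip_width: 0.0258
gripper_force: 59.8
```

```bash
python3 - <<'E'
from h import *
s=env.observe();print(loc(s["position"]),s["position"])
a=shot("wrist");P=wcloud(a);L=loc(P.reshape(-1,3));L=L[np.isfinite(L[:,0])]
w=L[(L[:,0]<60)&(L[:,0]>-60)&(L[:,1]>-110)&(L[:,1]<110)&(L[:,2]>49)&(L[:,2]<54)&(L[:,1]>-20)]
print(len(w),np.percentile(w,[1,99],axis=0).round(1))
# slot edges per y
for y in range(-15,100,8):
    k=np.sort(w[abs(w[:,1]-y)<2.5][:,0]);g=np.diff(k);i=np.where(g>6)[0]
    print(y,len(k),k[[0,-1]].round(1) if len(k) else "",[(k[j].round(1),k[j+1].round(1)) for j in i])
print(cover.__name__);cover()
t=shot("top");L=loc(cloud(t).reshape(-1,3));L=L[np.isfinite(L[:,0])];w=L[(abs(L[:,0])<60)&(abs(L[:,1])<110)&(L[:,2]>48)&(L[:,2]<58)&(L[:,1]>-20)]
print(np.percentile(w,[1,99],axis=0).round(1))
for y in range(-10,100,10):
    k=np.sort(w[abs(w[:,1]-y)<4][:,0]);g=np.diff(k);i=np.where(g>6)[0]
    print(y,len(k),k[[0,-1]].round(1) if len(k) else "",[(k[j].round(1),k[j+1].round(1)) for j in i])
E
```

```text
[ 14.966538   -49.945868   181.56278207] [ 0.60773469 -0.02092307  0.18156278]
9363 [[-44.4 -18.9  49.1]
 [ 44.2  98.4  52.5]]
-15 443 [-45.4  44.8] [(np.float64(4.8), np.float64(25.2))]
-7 427 [-44.9  45. ] [(np.float64(4.9), np.float64(25.3))]
1 436 [-44.2  44.8] [(np.float64(5.7), np.float64(25.5))]
9 425 [-44.6  45. ] [(np.float64(5.5), np.float64(25.5))]
17 425 [-44.9  45. ] [(np.float64(6.2), np.float64(25.4))]
25 415 [-44.5  44.9] [(np.float64(6.3), np.float64(25.6))]
33 412 [-44.8  45.1] [(np.float64(6.1), np.float64(25.5))]
41 384 [-45.2  44.1] [(np.float64(6.0), np.float64(25.6))]
49 218 [-44.8  44.3] [(np.float64(-24.1), np.float64(26.3))]
57 210 [-45.3  44.2] [(np.float64(-24.6), np.float64(26.1))]
65 441 [-44.9  44.2] []
73 444 [-44.5  44.7] []
81 438 [-44.3  45.6] []
89 432 [-44.6  45.7] []
97 399 [-44.6  44.7] []
cover
cover n 228 zmax 134.28597205615438 x/z slope [ 0.32677113 30.76446284] theta 108.0958973724291
[[-43.9 -19.   48.2]
 [ 43.4  99.3  55.6]]
-10 62 [-43.    4.9] []
0 61 [-43.6   4.5] []
10 63 [-44.2   3.7] []
20 65 [-44.7   5.8] []
30 56 [-42.9   5.3] []
40 7 [-43.1 -22.8] [(np.float64(-33.1), np.float64(-25.3))]
50 0  []
60 0  []
70 0  []
80 35 [-2.6 43.4] []
90 102 [-43.6  45.3] []
```

```bash
python3 - <<'E'
from h import *
s=env.observe();print(loc(s["position"]),s["tool_rot"].round(3).tolist(),s["time_s"])
print(row(H(15.7,-55,90),90+YAW))
E
```

```text
[ 15.83030581 -55.1741414  182.01018939] [[-0.997, 0.083, -0.002], [0.083, 0.997, 0.0], [0.002, -0.0, -1.0]] 12.6167
[-0.01, 0.02, 9.2, -0.0, -0.14, 0.05]
```

Request:
jog_arm(targets=[[0, 0, 3, 0, 0, 0], [0, 0, 6, 0, 0, 0], [0, 0, 8, 0, 0, 0], [0, 0, 9, 0, 0, 0], [0, 0, 9.2, 0, 0, 0], [0, 0, 9.2, 0, 0, 0], [0, 0, 9.2, 0, 0, 0]])

```text
time_s: 13.2
position: [0.6093, -0.0266, 0.0926]
tool_rot: [[-0.996, 0.084, 0.002], [0.084, 0.996, -0.001], [-0.002, -0.0, -1.0]]
ft_force: [-0.1, -0.3, -1.9]
grip_width: 0.0262
gripper_force: 59.8
```

```bash
python3 - <<'E'
from h import *
s=env.observe();print(loc(s["position"]),s["ft_force"])
a=shot("wrist");L=loc(wcloud(a).reshape(-1,3));p=loc(s["position"]);L=L[np.isfinite(L[:,0])]
w=L[(abs(L[:,0]-p[0])<25)&(abs(L[:,1]-p[1])<25)]
for z in range(24,80,6):
    k=w[(w[:,2]>z)&(w[:,2]<z+6)]
    if len(k)>5:print(z,len(k),k.min(0).round(1),k.max(0).round(1),np.median(k,0).round(1))
print(row(H(15.5,-55,89),90+YAW),row(H(16,54,89),90+YAW))
E
```

```text
[ 17.04726781 -55.51629317  92.57001327] [-0.06356655 -0.28254005 -1.881897  ]
24 889 [ -7.9 -80.5  28.1] [ 38.2 -30.5  30. ] [  3.6 -52.9  29.7]
30 1800 [ -7.8 -80.5  30. ] [ 38.3 -30.5  35.7] [  5.2 -57.4  30.5]
36 129 [ -0.3 -72.4  36. ] [ 38.3 -37.2  42. ] [  2.7 -53.6  39.4]
42 1520 [ -0.4 -71.9  42. ] [ 38.9 -37.7  48. ] [ 11.9 -55.5  44.2]
48 67 [ 10.2 -60.9  48.3] [ 15.8 -49.4  54. ] [ 11.4 -54.8  51.3]
54 72 [ 10.4 -60.8  54. ] [ 15.4 -49.5  60. ] [ 11.5 -55.4  57.1]
60 75 [ 10.4 -61.1  60.1] [ 15.7 -49.6  66. ] [ 11.5 -55.4  62.7]
66 96 [ 10.4 -61.   66. ] [ 15.7 -49.3  72. ] [ 11.5 -55.4  69.2]
72 88 [ 10.3 -60.8  72.1] [ 15.2 -49.4  77.9] [ 11.6 -55.4  75.2]
78 41 [ 10.4 -59.6  78. ] [ 13.2 -50.6  82.6] [ 11.2 -54.9  79.9]
[0.16, 0.04, 0.38, -0.03, 0.15, 0.0] [0.11, 10.94, 0.37, -0.03, 0.15, 0.0]
```

Request:
jog_arm(targets=[[0.1, 0, 0.35, 0, 0, 0], [0.1, 0, 0.35, 0, 0, 0], [0.1, 1, 0.35, 0, 0, 0], [0.1, 2, 0.35, 0, 0, 0], [0.1, 3, 0.35, 0, 0, 0], [0.1, 4, 0.35, 0, 0, 0], [0.1, 4, 0.35, 0, 0, 0]])

```text
time_s: 13.83
position: [0.611, 0.0165, 0.0879]
tool_rot: [[-0.997, 0.081, 0.0], [0.081, 0.997, 0.001], [-0.0, 0.001, -1.0]]
ft_force: [-0.2, 0.1, -2.3]
grip_width: 0.0258
gripper_force: 59.9
```

```bash
cat >> h.py <<'E'
def stem():
    s=env.observe();p=loc(s["position"]);print("tcp",p.round(1),s["ft_force"].round(1),s["time_s"])
    a=shot("wrist");L=loc(wcloud(a).reshape(-1,3));L=L[np.isfinite(L[:,0])]
    w=L[(abs(L[:,0]-p[0])<12)&(abs(L[:,1]-p[1])<12)&(L[:,2]>54)&(L[:,2]<80)]
    for z in(54,67):
        k=w[(w[:,2]>z)&(w[:,2]<z+13)];print("stem axis",z,(np.percentile(k[:,0],2)+6).round(1),((np.percentile(k[:,1],1)+np.percentile(k[:,1],99))/2).round(1))
    return a
E
python3 - <<'E'
from h import *
stem();print(row(H(16,54,89),90+YAW))
E
```

```text
tcp [ 15.1 -12.4  87.9] [-0.2  0.1 -2.3] 13.8333
stem axis 54 14.6 -12.1
stem axis 67 14.5 -12.2
[-0.1, 6.75, -0.12, 0.0, -0.0, 0.15]
```

Request:
jog_arm(targets=[[-0.05, 1, -0.05, 0, 0, 0], [-0.05, 2.2, -0.05, 0, 0, 0], [-0.05, 3.4, -0.05, 0, 0, 0], [-0.05, 4.6, -0.05, 0, 0, 0], [-0.05, 5.8, -0.05, 0, 0, 0], [-0.05, 6.7, -0.05, 0, 0, 0], [-0.05, 6.7, -0.05, 0, 0, 0], [-0.05, 6.7, -0.05, 0, 0, 0]])

```text
time_s: 14.55
position: [0.617, 0.0812, 0.0882]
tool_rot: [[-0.997, 0.082, -0.0], [0.082, 0.997, -0.0], [0.0, -0.0, -1.0]]
ft_force: [0.7, -0.3, -2.5]
grip_width: 0.026
gripper_force: 59.9
```

```bash
python3 - <<'E'
from h import *
a=stem();print(row(H(16,54,89),90+YAW),row(H(-18,54,89),90+YAW))
L=loc(wcloud(a).reshape(-1,3));L=L[np.isfinite(L[:,0])];w=L[(L[:,2]>49)&(L[:,2]<54)&(abs(L[:,0])<50)&(abs(L[:,1])<110)]
for x in(-20,-12,-5,0):
    k=np.sort(w[abs(w[:,0]-x)<2][:,1]);g=np.diff(k);print(x,[(k[j].round(1),k[j+1].round(1)) for j in np.where(g>6)[0]])
k=np.sort(w[abs(w[:,1]-54)<6][:,0]);g=np.diff(k);print("end",[(k[j].round(1),k[j+1].round(1)) for j in np.where(g>6)[0]])
E
```

```text
tcp [15.7 52.6 88.2] [ 0.7 -0.3 -2.5] 14.55
stem axis 54 15.0 52.8
stem axis 67 15.1 53.0
[-0.03, 0.19, -0.07, -0.01, -0.01, 0.05] [3.37, 0.2, -0.07, -0.01, -0.01, 0.05]
-20 [(np.float64(43.1), np.float64(63.5))]
-12 [(np.float64(43.4), np.float64(63.6))]
-5 [(np.float64(43.4), np.float64(63.6))]
0 [(np.float64(43.4), np.float64(63.7))]
end [(np.float64(-23.9), np.float64(8.9))]
```

Request:
jog_arm(targets=[[0, 0.05, 0, 0, 0, 0], [0.8, 0.05, 0, 0, 0, 0], [1.6, 0.05, 0, 0, 0, 0], [2.4, 0.05, 0, 0, 0, 0], [2.9, 0.05, 0, 0, 0, 0], [3.2, 0.05, 0, 0, 0, 0], [3.3, 0.05, 0, 0, 0, 0], [3.3, 0.05, 0, 0, 0, 0]])

```text
time_s: 15.27
position: [0.5841, 0.0839, 0.0885]
tool_rot: [[-0.997, 0.083, 0.0], [0.083, 0.997, -0.0], [-0.0, 0.0, -1.0]]
ft_force: [0.3, -0.1, -1.8]
grip_width: 0.0261
gripper_force: 59.9
```

```bash
python3 - <<'E'
from h import *
a=stem()
L=loc(wcloud(a).reshape(-1,3));L=L[np.isfinite(L[:,0])];w=L[(L[:,2]>48)&(L[:,2]<54)&(abs(L[:,0])<50)&(abs(L[:,1])<110)]
k=np.sort(w[abs(w[:,1]-53.5)<5][:,0]);g=np.diff(k);print("end",[(k[j].round(1),k[j+1].round(1)) for j in np.where(g>4)[0]])
E
```

```text
tcp [-17.3  52.5  88.5] [ 0.3 -0.1 -1.8] 15.2667
stem axis 54 -17.9 52.7
stem axis 67 -17.8 52.8
end []
```

Nearly home. I'll push gently into the end and lower onto the floor.

Request:
jog_arm(targets=[[0.05, 0, 0, 0, 0, 0], [0.1, 0, 0, 0, 0, 0], [0.1, 0, 0, 0, 0, 0], [0.1, 0, 0, 0, 0, 0]])

```text
time_s: 15.65
position: [0.5835, 0.0839, 0.0884]
tool_rot: [[-0.997, 0.083, 0.001], [0.083, 0.997, -0.0], [-0.001, -0.0, -1.0]]
ft_force: [1.0, -0.1, -2.2]
grip_width: 0.0262
gripper_force: 59.9
```

Request:
jog_arm(targets=[[0.05, 0.03, 0.08, 0, 0, 0], [0.05, 0.03, 0.15, 0, 0, 0], [0.05, 0.03, 0.15, 0, 0, 0], [0.05, 0.03, 0.15, 0, 0, 0]])

```text
time_s: 15.98
position: [0.583, 0.0843, 0.0869]
tool_rot: [[-0.997, 0.083, 0.001], [0.083, 0.997, -0.0], [-0.001, 0.0, -1.0]]
ft_force: [2.2, -0.3, -2.6]
grip_width: 0.026
gripper_force: 59.9
```

Request:
jog_arm(targets=[[0.08, 0, 0.05, 0, 0, 0], [0.08, 0, 0.1, 0, 0, 0], [0.08, 0, 0.1, 0, 0, 0], [0.08, 0, 0.1, 0, 0, 0]])

```text
time_s: 16.32
position: [0.5829, 0.0843, 0.0868]
tool_rot: [[-0.997, 0.083, 0.003], [0.083, 0.997, -0.0], [-0.003, 0.0, -1.0]]
ft_force: [4.1, -0.7, 6.6]
grip_width: 0.0259
gripper_force: 60.6
```

```bash
python3 - <<'E'
from h import *
a=stem()
E
```

```text
tcp [-18.6  52.8  86.8] [ 4.1 -0.7  6.6] 16.3167
stem axis 54 -18.5 53.1
stem axis 67 -18.6 53.3
```

Request:
jog_arm(targets=[[0, 0, -0.05, 0, 0, 0], [0, 0, -0.05, 0, 0, 0], [0, 0, -0.05, 0, 0, 0], [0, 0, -0.05, 0, 0, 0], [0, 0, -0.05, 0, 0, 0]], hand=0.6)

```text
time_s: 16.78
position: [0.5816, 0.0845, 0.086]
tool_rot: [[-0.997, 0.083, -0.001], [0.083, 0.997, 0.0], [0.001, -0.0, -1.0]]
ft_force: [-0.5, 0.4, -0.4]
grip_width: 0.0513
gripper_force: 0.0
```

Request:
jog_arm(targets=[[0, 0, -3, 0, 0, 0], [0, 0, -6, 0, 0, 0], [0, 0, -10, 0, 0, 0], [0, 0, -12, 0, 0, 0], [0, 0, -12, 0, 0, 0]])

```text
time_s: 17.2
position: [0.5835, 0.0844, 0.2114]
tool_rot: [[-0.997, 0.083, 0.009], [0.083, 0.997, -0.0], [-0.009, 0.0, -1.0]]
ft_force: [-0.2, 0.3, 0.0]
grip_width: 0.0515
gripper_force: 0.0
```

```bash
python3 - <<'E'
from h import *
s=env.observe();print(loc(s["position"]),s["position"])
a=shot("wrist");L=loc(wcloud(a).reshape(-1,3));L=L[np.isfinite(L[:,0])]
w=L[(abs(L[:,0]+18)<14)&(abs(L[:,1]-53)<16)]
for z in range(54,130,9):
    k=w[(w[:,2]>z)&(w[:,2]<z+9)]
    if len(k)>5:print(z,len(k),k.min(0).round(1),k.max(0).round(1))
w=L[(L[:,2]>47)&(L[:,2]<54)&(abs(L[:,0])<50)&(abs(L[:,1]-53.5)<5)]
k=np.sort(w[:,0]);g=np.diff(k);print("end",[(k[j].round(1),k[j+1].round(1)) for j in np.where(g>4)[0]])
print(row(H(110,-60.5,210),90+YAW))
save(shot("scene"),"s3.png",(130,270,200,370),4)
E
```

```text
[-18.03682724  52.96522031 211.35298825] [0.58345845 0.08438875 0.21135299]
54 10 [-24.1  50.   54. ] [-23.1  55.7  59.1]
90 58 [-31.9  39.8  92.5] [-22.6  66.   98.9]
99 87 [-31.6  40.1  99.2] [-23.1  65.8 107.9]
108 266 [-31.8  39.8 108.2] [ -4.8  66.1 117. ]
117 712 [-30.2  41.6 117. ] [ -6.3  64.4 126. ]
end [(np.float64(-21.8), np.float64(25.8))]
[-12.89, -11.35, -0.11, 0.01, 0.24, 0.03]
```

View pics/s3.png

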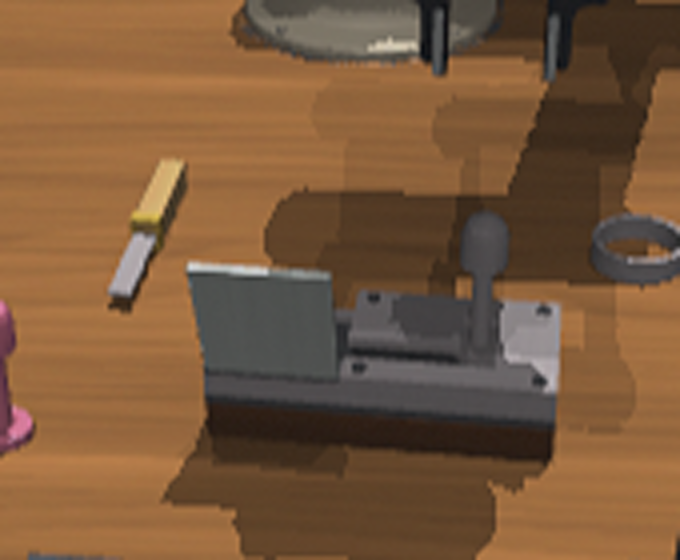

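The stake is upright at home, head at (485,240). The blade lies on the bench at (150,230) and the cover stands open at (260,320). I'll go behind the cover with the fingers shut to close it.

Request:
jog_arm(targets=[[-3, -2.7, 0, 0, 0, 0], [-6, -5.4, 0, 0, 0, 0], [-9, -8.4, 0, 0, 0, 0], [-11.7, -11.3, 0, 0, 0, 0], [-11.7, -11.3, 0, 0, 0, 0], [-11.7, -11.3, 0, 0, 0, 0], [-11.7, -11.3, 0, 0, 0, 0]], hand=0, newtons=20)

```text
time_s: 17.88
position: [0.6885, -0.0376, 0.2044]
tool_rot: [[-0.997, 0.083, -0.003], [0.083, 0.997, 0.001], [0.003, 0.001, -1.0]]
ft_force: [0.5, 1.0, 0.1]
grip_width: 0.0001
gripper_force: 0.0
```

```bash
python3 - <<'E'
from h import *
s=env.observe();print(loc(s["position"]),s["grip_width"]);cover()
print(row(H(98,-60.5,115),90+YAW))
E
```

```text
[ 96.87157035 -59.82933573 204.40172525] 0.0001405765000352317
cover n 226 zmax 133.12249666165377 x/z slope [ 0.32627376 30.81508703] theta 108.07014562699601
[-0.15, -0.13, 9.02, 0.03, -0.14, 0.07]
```

Request:
jog_arm(targets=[[-0.1, 0, 4, 0, 0, 0], [-0.1, 0, 8, 0, 0, 0], [-0.1, 0, 9, 0, 0, 0], [-0.1, 0, 9, 0, 0, 0], [-0.1, 0, 9, 0, 0, 0]])

```text
time_s: 18.35
position: [0.6905, -0.0374, 0.1179]
tool_rot: [[-0.997, 0.082, 0.001], [0.082, 0.997, -0.0], [-0.001, -0.0, -1.0]]
ft_force: [0.5, -0.2, 0.7]
grip_width: -0.0001
gripper_force: 0.0
```

Request:
jog_arm(targets=[[1.2, 0, 0, 0, 0, 0], [2.4, 0, 0, 0, 0, 0], [3.3, 0, 0, 0, 0, 0], [4.25, 0, 0, 0, 0, 0], [5.1, 0, 0.2, 0, 0, 0], [5.95, 0, 0.4, 0, 0, 0], [6.75, 0, 0.7, 0, 0, 0], [7.5, 0, 1, 0, 0, 0]])

```text
time_s: 19.02
position: [0.6166, -0.0318, 0.1098]
tool_rot: [[-0.997, 0.083, 0.006], [0.083, 0.997, -0.002], [-0.006, -0.001, -1.0]]
ft_force: [0.1, 0.4, 1.0]
grip_width: 0.0001
gripper_force: 0.4
```

```bash
python3 - <<'E'
from h import *
s=env.observe();print(loc(s["position"]),s["ft_force"]);cover()
E
```

```text
[ 24.66539198 -60.07532051 109.84786568] [0.12989524 0.37055595 0.97768305]
cover n 337 zmax 159.84055101722532 x/z slope [-0.2139619  44.29069232] theta 77.92298261157185
```

Request:
jog_arm(targets=[[0.7, 0, 0.5, 0, 0, 0], [1.4, 0, 1, 0, 0, 0], [2, 0, 1.6, 0, 0, 0], [2.5, 0, 2.3, 0, 0, 0], [2.9, 0, 3.1, 0, 0, 0], [3.2, 0, 3.9, 0, 0, 0], [3.4, 0, 4.7, 0, 0, 0], [3.5, 0, 5.3, 0, 0, 0]])

```text
time_s: 19.73
position: [0.5804, -0.0289, 0.0525]
tool_rot: [[-0.997, 0.083, -0.0], [0.083, 0.997, 0.0], [0.0, 0.0, -1.0]]
ft_force: [1.1, 0.4, 0.4]
grip_width: -0.0001
gripper_force: 0.2
```

Request:
jog_arm(targets=[[0, 0, 0.1, 0, 0, 0], [0, 0, 0.1, 0, 0, 0]])

```text
time_s: 19.9
position: [0.5805, -0.0289, 0.0518]
tool_rot: [[-0.997, 0.083, -0.001], [0.083, 0.997, 0.0], [0.001, 0.0, -1.0]]
ft_force: [-0.2, -0.1, 0.1]
grip_width: 0.0002
gripper_force: 0.0
```

```bash
python3 - <<'E'
from h import *
s=env.observe();print(loc(s["position"]),s["ft_force"])
E
```

```text
[-11.50258151 -60.15863594  51.79530974] [-0.18625436 -0.09807367  0.08790145]
```

Lower gently until the force rises.

Request:
jog_arm(targets=[[0, 0, 0.1, 0, 0, 0], [0, 0, 0.2, 0, 0, 0], [0, 0, 0.2, 0, 0, 0]])

```text
time_s: 20.15
position: [0.5807, -0.0289, 0.0504]
tool_rot: [[-0.997, 0.083, 0.0], [0.083, 0.997, -0.0], [-0.0, -0.0, -1.0]]
ft_force: [-0.3, 0.6, -0.5]
grip_width: 0.0004
gripper_force: 0.0
```

Request:
jog_arm(targets=[[0, 0, 0.05, 0, 0, 0], [0, 0, 0.1, 0, 0, 0], [0, 0, 0.1, 0, 0, 0]])

```text
time_s: 20.4
position: [0.5807, -0.0289, 0.05]
tool_rot: [[-0.997, 0.083, 0.001], [0.083, 0.997, -0.0], [-0.001, -0.0, -1.0]]
ft_force: [-1.5, 0.1, 4.5]
grip_width: 0.0002
gripper_force: 2.5
```

Request:
jog_arm(targets=[[0, 0, -4, 0, 0, 0], [0, 0, -8, 0, 0, 0], [0, 0, -12, 0, 0, 0], [4, 0, -16, 0, 0, 0], [8, 0, -18, 0, 0, 0], [12, 0, -18, 0, 0, 0], [12, 0, -18, 0, 0, 0]], hand=0.6)

```text
time_s: 20.98
position: [0.4573, -0.0181, 0.2311]
tool_rot: [[-0.997, 0.083, 0.001], [0.083, 0.997, -0.001], [-0.001, -0.001, -1.0]]
ft_force: [0.5, 0.2, 0.6]
grip_width: 0.0511
gripper_force: 0.0
```

```bash
python3 - <<'E'
from h import *
a=shot("wrist");L=loc(wcloud(a).reshape(-1,3));L=L[np.isfinite(L[:,0])]
w=L[(L[:,0]>-46)&(L[:,0]<40)&(abs(L[:,1]+60)<30)&(L[:,2]>35)];print("cover z",np.percentile(w[:,2],[2,50,98]).round(1))
for x in(-40,-20,0,20): print(x,np.median(w[abs(w[:,0]-x)<5][:,2]).round(1))
w=L[(abs(L[:,0]+18)<16)&(abs(L[:,1]-53)<20)]
for z in(55,68,94,104):
    k=w[(w[:,2]>z)&(w[:,2]<z+9)]
    if len(k)>5:print(z,len(k),k.min(0).round(1),k.max(0).round(1))
w=L[(L[:,2]>48)&(L[:,2]<54)&(L[:,0]<-15)&(L[:,0]>-50)&(abs(L[:,1]-53.5)<4)]
print("plate front/end",w[:,0].min(),w[:,0].max())
save(shot("scene"),"s4.png",(130,290,120,420),2.6)
for t in["pry","stake","flat_stake","hammer","cuff","die","jar"]:
    P=cloud(shot("scene"));r=env.regions_of("scene",t)[0];print(t,np.nanmedian(P[r["pixels"]],0).round(3))
print(env.observe()["time_s"])
E
```

```text
cover z [47.8 49.2 50.6]
-40 49.2
-20 49.3
0 49.2
20 49.2
55 26 [-24.7  49.   55.5] [-21.4  57.5  63.2]
68 27 [-24.7  49.4  68. ] [-21.4  57.4  76.9]
94 43 [-32.9  49.3  94.1] [-24.3  65.2 102.5]
104 44 [-32.3  51.6 104.3] [-25.5  64.4 113. ]
plate front/end -45.264937509946435 -21.90290633406362
pry [ 0.419 -0.137  0.013]
stake [0.594 0.084 0.086]
flat_stake [0.519 0.271 0.061]
hammer [ 0.563 -0.411  0.019]
cuff [ 0.422 -0.136  0.013]
die [ 0.797 -0.126  0.018]
jar [0.709 0.338 0.043]
21.7833
```

View pics/s4.png

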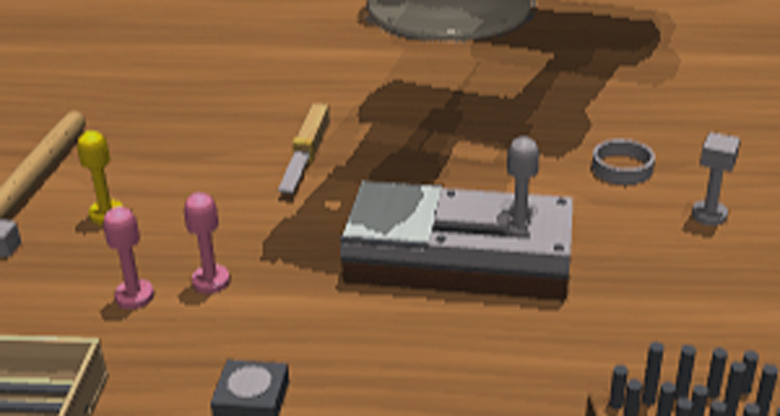

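The cover is flat shut at (390,212) and the stake is upright against the closed end, head at (522,155). The blade lies clear at (305,150) and the bystanders have not moved. I'll hand in.

```bash
python3 -c "
from rig import env
print(env.close_job())"
```

```text
the job is handed in; nothing more can be done
None
```

The job is handed in: the stake is upright and fully home in the holder, the cover is shut, the blade lies on the bench clear of it, everything is released, and it took about 22 s of the 72 s allowed.

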